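Hold the master scale slide over the light box, label up

ROBOT

A 6-joint arm with a two-finger parallel gripper is mounted at the origin on the work surface. World frame = base frame: x ahead of the robot, y to its left, z up, the work surface at z = 0. Lengths are in mm, angles in rad, forces in N, time in s.
With the tool pointing down it reaches from about 350 to 775 mm from the base axis. Payload 5.5 kg.
Tool frame: the origin (TCP) lies on the centre line of the jaws, within the pads' length; the fingertips stand 22 mm ahead of it and the grasp point (between the pads) lies 3 mm ahead of it; z points along the fingers, y is the line along which they close (so a half turn about z gives the same grasp; the last joint's range is limited). The gripper opens to 85 mm and grips with 20 to 120 N. Pads are 22 mm wide; open, the fingers measure 114 mm over their backs; the gripper's body (76 mm by 85 mm) begins 54 mm behind the grasp point. The pads swing forward as they close: fully open they stand 13 mm farther back than shut.
Start: joints at [1.022, 0.313, 0.046, 1.304, 0, 1.431], TCP at [228.595, 527.649, 253.323] pointing down, gripper open.
Joint ranges: [-2.76, 2.76], [-0.86, 1.69], [-1.03, 1.26], [-2.2, 2.34], [-1.47, 1.5], [-3.14, 3.14]. Speed limits (rad/s): [2.57, 2.57, 3.14, 3.14, 3.14, 3.14].

INTERFACE

Orientations are given as a unit quaternion [w, x, y, z].
In Python, from bench import manip, solver, cams, order, outline_of gives the robot as it stands. Calls block until the motion is done:
- manip.move_to(position, orientation): joint-space move of the TCP to a pose.
- manip.servo_line(position, vel=150, attitude=None, guard=None): straight line of the TCP; attitude=None keeps the orientation; vel is the mean speed in mm/s. With guard (N) it stops when the force on the tool has changed by that much, and returns True; else False.
- manip.movej(angles): joint-space move.
- manip.command_gripper(opening, strength=None): opening from 0.0 (shut) to 1.0 (fully open); strength is the grip in N (None keeps the last); returns when the fingers have stopped.
- manip.sleep(seconds).
- solver.solve_ik(position, orientation): joint angles nearest the present ones, or None.
- manip.get_state(): the state.
- cams.get_image(name): name is "scene" or "top" or "wrist"; returns the picture (384x512x3 uint8, red, green, blue); there is no depth.
- cams.camera_model(name): a dict with "intrinsics" (3x3 intrinsics, pixels), "xyz" and "orientation" of the camera in the world. Camera axes: x right, y down, z forward; pixel columns grow to the right and rows downward; lengths in mm; the calibration is good to about 2 mm. The wrist camera is an equidistant fisheye: a pixel r from the principal point sees the ray r / f radians off the axis. A picture is of the moment at which its call begins: read the wrist's pose just before it. camera_model takes no time and is no camera call; for the wrist camera it gives the pose at the moment of the call.
A pose or a line that the arm cannot do raises manip.Unreachable and nothing moves.
- order.close_job(): hands the job in; it is judged then, once.
Trained networks look in the newest picture that a camera, given by its name, has taken for a name from the list of things; names that differ only in an ending like _2 or _b are one class to them, and where a whole thing is asked for, a point or a joint stands for the part that bears it (a point fixed in the world has none). Each returns a list of dicts, best first, with "confidence" (0 to 1); they miss things now and then, are a little off and sometimes report something else, mostly with a low value. They report only what shows in the picture. A call takes as long as a camera call.
- outline_of(target, camera): "pixels" (384x512 bool, what is visible of it) and "position" ([column, row] in pixels, amid what is visible of it).
The state is a dict: "t": time; "joints": joint angles; "qvel": joint speeds; "tau": joint torques, N m; "tcp_pos": TCP position; "tcp_rot": TCP orientation; "force": force on the tool from outside, world axes, zero at the start; "moment": the same for the moment, N m; "width": opening from 0.0 (shut) to 1.0 (fully open); "grip_force": force on a finger pad.
Only numpy, scipy, OpenCV 4.12 (cv2) and the standard library are available. Lean on these libraries where they do the work, as an engineer would, in place of code of your own. Each camera call takes 0.05 s, during which the arm holds its last target. There are 200 camera calls.

TASK

Switch on the light box: press the treadle of its foot switch right down to the stop and let it up again. Then find the slide with the small corner notch in the rack - the notch marks its frosted end - and lift that slide out by its frosted end, without disturbing the other two slides or the things on the bench. Finish while still holding it, steady and touching nothing else, with the label over the middle of the light box and about a hand's breadth above it, the label face turned up: tipped at least about half-way from upright towards lying flat.

Things in the scene. Friction and masses are not known exactly. Their poses are not given: they have to be found in the camera images.
- slide: the notched slide: glass plate 115 x 8 x 52 mm high, about 0.12 kg, standing on a long edge in one slot of the rack. One end is frosted for 42 mm and has a 10 mm square notch in its upper corner; the rest is clear. Origin: middle of the lower edge. x along the plate to the frosted end (frosted x = 15.5 to 57.5 mm), y out of the label face, z up (top edge at 52 mm)
- slide_grip (a point): the place to hold the slide: on its frosted part beside the notch, mid-thickness, 8 mm below the top edge; in the slide's frame x = 33, y = 0, z = 44 mm. Axes as the slide's. One finger goes on each face
- slide_label (a point): centre of the paper label, 34 x 26 mm, on the label face of the frosted end, lower half; in the slide's frame x = 36.5, y = 4, z = 17 mm. Axes as the slide's. Seen with the label towards you and the notch at the top, notch and frosted end are on the left
- rack: black slide rack fixed to the bench, 90 (x) x 118 (y) x 30 mm high, turned any way. Origin: centre of its underside. Three slots along its x at y = -44, 0, +44 mm, 10 mm wide, 16 mm deep, hold three slides, top edges 66 mm above the bench, 36 mm of air between them: open the fingers only about 25 mm to go between. Slides lift straight up
- treadle (a joint): angle of the foot switch's treadle, rad: 0 = up, 0.22 = down on its stop. A spring returns it; about 2 N at the toe starts it, about 6.5 N brings it to the stop. Once pressed to the stop the light stays on
- treadle_toe (a point): the place to press: top of the ribbed rubber tread, mid-width (tread 56 mm wide), 75 mm from the hinge. Its x axis points along the tread to the hinge. Up, it is about 56 mm above the bench; fully down about 40 mm. Press straight down with closed fingers
- footswitch: cordless foot switch fixed to the bench, grey cast base 112 x 84 mm with a ribbed treadle hinged at its +x end between two cheeks 42 mm high. Origin: centre of its underside. The treadle slopes up towards its free toe end at -x
- lightbox: slim LED light box fixed to the bench, 150 (x) x 130 (y) x 14 mm high, white panel in an aluminium frame. Origin: centre of its underside
- lightbox_mid (a point): middle of the light box's white panel, on its upper face, 15 mm above the bench
- spare_a: another slide in the rack, same size and frame, frosted end and label, but without a notch; leave it
- spare_b: the third slide in the rack, as spare_a; leave it
- multimeter: digital multimeter lying on the bench, 180 x 85 x 46 mm; leave it where it is. Origin: on its underside
- screwdriver: screwdriver lying on the bench, 140 mm long; leave it where it is. Origin: under it, near mid-length
- pcb: circuit board lying on the bench, 100 x 75 mm, up to 20 mm high; leave it where it is. Origin: on its underside
- flux_jar: small amber glass jar, 44 mm across, 45 mm high; leave it where it is. Origin: on its underside
- solder_reel: reel of solder, 52 mm across, 36 mm high; leave it where it is. Origin: on its underside
- parts_tray: small clear parts tray, 130 x 90 x 30 mm; leave it where it is. Origin: on its underside
- rotary_switch: black rotary switch standing on the bench, 48 mm across, 42 mm high; leave it where it is. Origin: on its underside

How it is judged (in metres and radians):
On the way, in this order (a step that is already met when the one before it is completed fails the run):
1. the treadle has been pressed down to its stop (value of joint treadle above 0.2 rad), for 0.1 s.
2. the notched slide has been lifted clear of the rack in the fingers (contact force between the fingers and slide above 1 N and height (world z) of slide_label above 0.06 m and contact force between slide and rack below 0.1 N), for 0.2 s.
At the end, for the whole second after the job is handed in: the notched slide is held by its frosted part, touching no rack, box or other slide, steady; label within 55 mm sideways of the light box's middle and 60 to 250 mm above the bench; label face's normal within 1.0 rad (57 deg) of straight up; treadle up again (below 0.03 rad) (all of step 2 and x of the grasp point in the frame of slide between 0.018 and 0.058 m and horizontal distance between slide_label and lightbox_mid below 0.055 m and height (world z) of slide_label below 0.25 m and angle between slide's own y axis and vertical below 1 rad and contact force between slide and lightbox below 0.1 N and contact force between slide and spare_a below 0.1 N and contact force between slide and spare_b below 0.1 N and linear speed of slide below 0.05 m/s and value of joint treadle below 0.03 rad); the arm keeps its last pose, push and grip.
It fails at once if one of the other two slides is shifted by more than 15 mm (distance of any of spare_a, spare_b from where it was at the start of the episode above 0.015 m).
It fails at once if one of the things lying about the bench is moved by more than 30 mm (distance of any of multimeter, screwdriver, pcb, flux_jar, solder_reel, parts_tray, rotary_switch from where it was at the start of the episode above 0.03 m).
It also fails if it takes over 46 s, if anything falls off the work surface, if the arm or the gripper's body presses on something with over 40 N, if the wrist force passes 120 N, or if a joint passes its speed limit or range.

## Working session

There is one attempt and no reset: what is moved stays moved. The work goes in short steps, each a Python script; the robot and the scene stay as the last script left them, time stands still between calls to the robot, and variables do not carry over. Pictures are saved under pics/ and viewed, at most 10 in all, crops included, and the job is handed in when it is done.

```bash
ls; mkdir -p pics; cat > h.py <<'E'
import numpy as np, cv2
from scipy.spatial.transform import Rotation as R
from bench import manip, solver, cams, order, outline_of
def rot(q): return R.from_quat([q[1],q[2],q[3],q[0]])
def quat(r): x=r.as_quat(); return [float(x[3]),float(x[0]),float(x[1]),float(x[2])]
def save(img,n): cv2.imwrite('pics/'+n,img[:,:,::-1])
def ray(m,px):
    K=np.array(m['intrinsics']); u=(px[0]-K[0,2])/K[0,0]; v=(px[1]-K[1,2])/K[1,1]
    return np.array(m['xyz']),rot(m['orientation']).apply([u,v,1.0])
def atz(m,px,z):
    o,d=ray(m,px); return o+d*(z-o[2])/d[2]
def proj(m,p):
    K=np.array(m['intrinsics']); c=rot(m['orientation']).inv().apply(np.array(p,float)-m['xyz'])
    return K[0,0]*c[...,0]/c[...,2]+K[0,2],K[1,1]*c[...,1]/c[...,2]+K[1,2]
def down(a):  # tool pointing down, tool y axis at heading a (world xy)
    y=np.array([np.cos(a),np.sin(a),0]); z=np.array([0,0,-1.]); x=np.cross(y,z)
    return R.from_matrix(np.c_[x,y,z])
E
python3 - <<'E'
from h import *
for n in ['scene','top']:
    im=cams.get_image(n); save(im,n+'0.png'); m=cams.camera_model(n); print(n,np.round(m['intrinsics'],1).tolist(),np.round(m['xyz']),np.round(m['orientation'],3))
    for t in ['slide','rack','treadle','footswitch','lightbox','spare_a']:
        for d in outline_of(t,n)[:3]:
            print(t,round(d['confidence'],2),np.round(d['position']),d['pixels'].sum(), np.round(atz(m,d['position'],15 if t=='lightbox' else 40)))
save(np.zeros((2,2,3),np.uint8),'x.png')
print(manip.get_state())
a=cv2.imread('pics/scene0.png');b=cv2.imread('pics/top0.png')
cv2.imwrite('pics/both.png',np.vstack([a,b])[:, :])
E
```

```text
bench.py
pics
scene [[358.3, 0.0, 254.1], [0.0, 358.3, 193.7], [0.0, 0.0, 1.0]] [1292. -146.  595.] [-0.349  0.699  0.554 -0.286]
slide 0.69 [339. 173.] 564 [515. 270.  40.]
slide 0.56 [145. 177.] 348 [ 403. -265.   40.]
rack 0.63 [158. 208.] 421 [ 556. -232.   40.]
treadle 0.9 [338. 172.] 587 [512. 270.  40.]
footswitch 0.84 [338. 176.] 1034 [533. 259.  40.]
lightbox 0.68 [268. 219.] 2134 [633.  32.  15.]
lightbox 0.19 [276. 273.] 1331 [807.   6.  15.]
spare_a 0.7 [152. 180.] 401 [ 427. -245.   40.]
spare_a 0.58 [155. 194.] 614 [ 495. -238.   40.]
spare_a 0.15 [275. 162.] 185 [415. 110.  40.]
top [[416.3, 0.0, 252.2], [0.0, 416.3, 192.2], [0.0, 0.0, 1.0]] [447.  14. 991.] [ 0.048 -0.704  0.708 -0.045]
slide 0.52 [378. 257.] 277 [ 425. -265.   40.]
rack 0.67 [365. 236.] 1560 [ 470. -237.   40.]
rack 0.43 [367. 218.] 199 [ 512. -243.   40.]
treadle 0.61 [145. 220.] 1191 [510. 264.  40.]
footswitch 0.76 [149. 219.] 1800 [512. 255.  40.]
lightbox 0.71 [246. 177.] 3404 [613.  33.  15.]
spare_a 0.71 [372. 237.] 208 [ 468. -254.   40.]
spare_a 0.57 [370. 218.] 248 [ 511. -249.   40.]
{'t': 0.7, 'joints': array([1.02240809e+00, 3.13133990e-01, 4.61059173e-02, 1.30359333e+00,
       2.80940173e-05, 1.43119295e+00]), 'qvel': array([ 0.00030829,  0.00114234, -0.00135337, -0.00045802, -0.00122521,
        0.00092309]), 'tau': array([-8.69659889e-04, -4.80291903e+01,  2.98745424e+01, -2.85438809e-04,
       -8.14474743e-05, -2.22648588e-06]), 'tcp_pos': array([228.58590743, 527.65900241, 253.36319617]), 'tcp_rot': array([1.62728470e-05, 2.02972272e-01, 9.79184481e-01, 8.70759814e-05]), 'force': array([-1.10030619,  0.07175999,  0.58611025]), 'moment': array([-0.00134171, -0.0543917 ,  0.00099682]), 'grip_force': 0.0, 'width': 1.0036297694201852}
```

```bash
rm pics/x.png; python3 - <<'E'
import cv2,numpy as np
a=cv2.imread('pics/scene0.png');b=cv2.imread('pics/top0.png')
c=cv2.resize(a[150:230,110:210],(400,320),interpolation=2);d=cv2.resize(b[180:290,310:420],(400,400),interpolation=2)
e=cv2.resize(b[170:270,90:210],(400,333)); f=cv2.resize(a[130:230,290:410],(400,333))
o=np.zeros((600,800,3),np.uint8)
o[:320,:400]=c;o[:400,400:]=d
cv2.imwrite('pics/crop1.png',o)
E
```

```text
(no output)
```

View pics/top0.png

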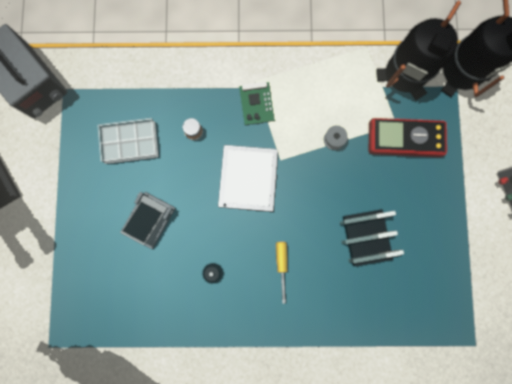

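View pics/crop1.png

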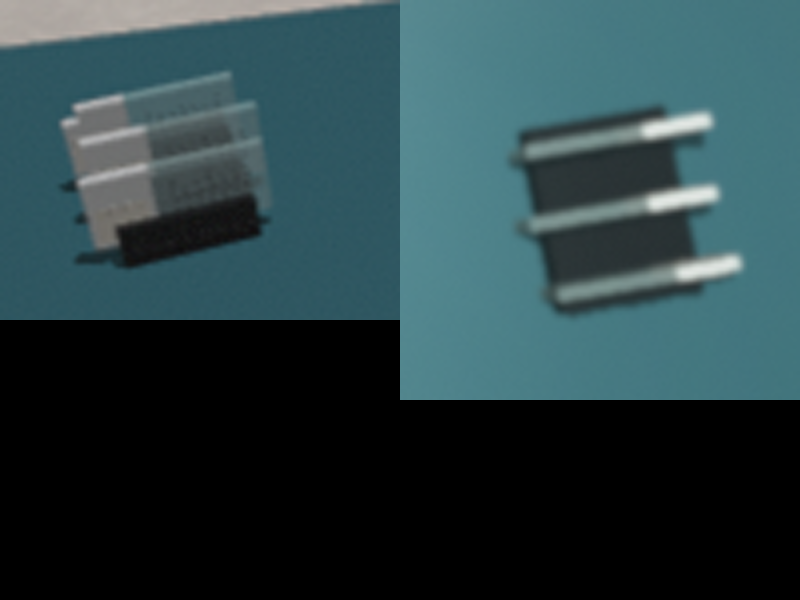

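View pics/scene0.png

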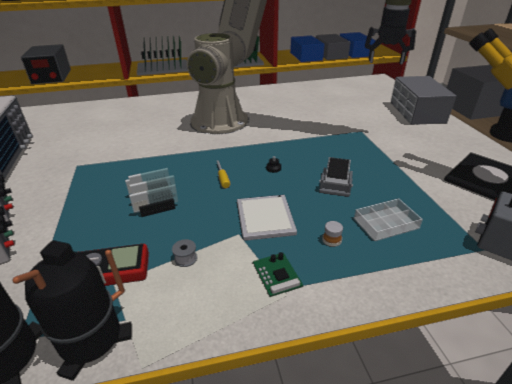

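The notched slide is the robot-side one: in the top view its light frosted part is near (395,253). In the scene crop its notch is at the outer upper corner of the rearmost plate, around scene pixel (129,178). All frosted ends point to −y, so the label faces +x. Next I zoom in on the foot switch and measure everything.

```bash
python3 - <<'E'
from h import *
b=cv2.imread('pics/top0.png');a=cv2.imread('pics/scene0.png')
o=np.zeros((400,800,3),np.uint8)
o[:,:400]=cv2.resize(b[180:260,108:188],(400,400),interpolation=2);o[:,400:]=cv2.resize(a[135:215,298:378],(400,400),interpolation=2)
cv2.imwrite('pics/crop2.png',o)
cams.get_image('top'); m=cams.camera_model('top')
def rect(mask,z):
    ys,xs=np.nonzero(mask); P=np.array([atz(m,p,z)[:2] for p in zip(xs,ys)]).astype(np.float32)
    r=cv2.minAreaRect(P); return np.round(r[0]),np.round(r[1]),round(r[2],1),np.round(cv2.boxPoints(r)).tolist()
for t,z in [('slide',66),('rack',30),('treadle',50),('footswitch',30),('lightbox',15),('spare_a',66)]:
    for d in outline_of(t,'top')[:3]: print(t,round(d['confidence'],2),np.round(d['position']),rect(d['pixels'],z))
E
```

```text
slide 0.79 [372. 258.] (array([ 426., -253.]), array([ 11., 120.]), 9.5, [[411.0, -194.0], [431.0, -313.0], [442.0, -311.0], [422.0, -193.0]])
slide 0.73 [373. 239.] (array([ 468., -239.]), array([ 12., 122.]), 9.1, [[452.0, -180.0], [472.0, -300.0], [483.0, -298.0], [464.0, -178.0]])
rack 0.77 [364. 241.] (array([ 468., -245.]), array([122.,  99.]), 10.5, [[399.0, -207.0], [417.0, -305.0], [537.0, -283.0], [519.0, -185.0]])
treadle 0.73 [144. 222.] (array([510., 265.]), array([ 65., 100.]), 60.2, [[450.0, 261.0], [537.0, 212.0], [569.0, 268.0], [482.0, 318.0]])
treadle 0.68 [149. 217.] (array([511., 256.]), array([ 91., 108.]), 63.3, [[442.0, 240.0], [539.0, 191.0], [580.0, 273.0], [483.0, 321.0]])
footswitch 0.62 [149. 218.] (array([513., 260.]), array([ 95., 113.]), 64.3, [[441.0, 242.0], [543.0, 193.0], [585.0, 279.0], [483.0, 328.0]])
lightbox 0.72 [247. 177.] (array([612.,  28.]), array([130., 153.]), 84.9, [[530.0, -30.0], [682.0, -44.0], [694.0, 86.0], [542.0, 99.0]])
spare_a 0.79 [370. 238.] (array([ 467., -239.]), array([  9., 122.]), 9.6, [[453.0, -180.0], [473.0, -300.0], [482.0, -299.0], [462.0, -178.0]])
spare_a 0.75 [374. 215.] (array([ 510., -239.]), array([ 10., 119.]), 11.4, [[494.0, -182.0], [517.0, -298.0], [527.0, -296.0], [503.0, -180.0]])
spare_a 0.72 [376. 256.] (array([ 425., -253.]), array([ 14., 121.]), 9.3, [[409.0, -195.0], [428.0, -314.0], [442.0, -312.0], [422.0, -192.0]])
```

View pics/crop2.png

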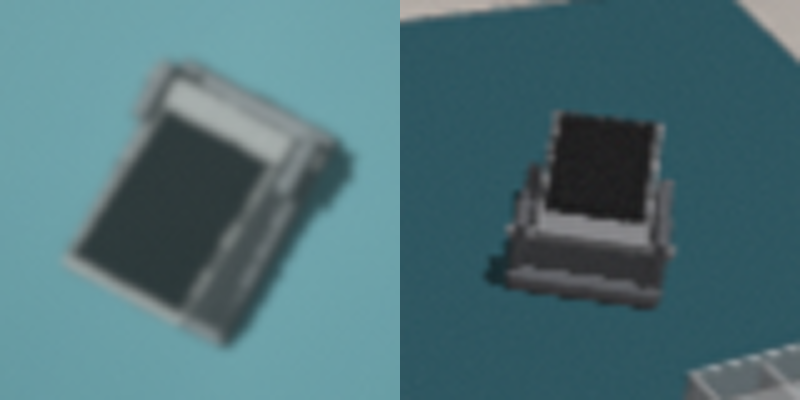

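The tread's toe edge runs about (122,232)–(145,245) in the top view, and the hinge and cheeks are at the upper right. So the toe-to-hinge direction is about −27° in world. I'll press it now.

```bash
cat >> h.py <<'E'
def best(pos,rs):
    q0=manip.get_state()['joints']; o=[]
    for r in rs:
        j=solver.solve_ik(list(map(float,pos)),quat(r))
        if j is not None: o.append((np.abs(np.array(j)-q0).max(),r,np.array(j)))
    return min(o,key=lambda t:t[0]) if o else None
E
python3 - <<'E'
from h import *
m=cams.camera_model('top')
c1,c2=[atz(m,p,58) for p in [(122,232),(145,245)]]
mid=(c1+c2)/2; ax=np.array([np.cos(np.radians(-27)),np.sin(np.radians(-27)),0]); print(c1,c2,np.linalg.norm(c2-c1))
p=mid+ax*16; print(mid,p)
b=best([p[0],p[1],115],[down(a) for a in np.linspace(-np.pi,np.pi,25)]); print(b[0],b[2],manip.get_state()['joints'])
manip.command_gripper(0.0)
manip.move_to([p[0],p[1],115],quat(b[1]))
f0=manip.get_state()['force']
h=manip.servo_line([p[0],p[1],55],vel=40,guard=13)
s=manip.get_state(); print(h,s['tcp_pos'],s['force']-f0,s['t'])
im=cams.get_image('scene'); save(im[130:230,260:400],'press.png')
manip.sleep(0.25); s=manip.get_state(); print(s['tcp_pos'],s['force']-f0,s['t'])
E
```

```text
[482.68829367 310.06939259  58.        ] [453.55015496 257.7192116   58.        ] 59.91304179313628
[468.11922432 283.89430209  58.        ] [482.3753287 276.6304541  58.       ]
0.6460857410139427 [ 0.37631929  0.35648558 -0.24370122  0.97060952  0.          1.94711562] [ 1.02240504e+00  3.13181294e-01  4.60758105e-02  1.30362353e+00
 -2.90051136e-05  1.43118414e+00]
True [481.70225555 277.03206383  61.99485231] [-1.5974976  -0.95866892  7.67565703] 4.4583
[481.74106735 277.0095192   61.9775641 ] [-2.7311924  -0.32627009  8.20597595] 4.7583
```

```bash
python3 - <<'E'
from h import *
p=manip.get_state()['tcp_pos']
for k in range(4):
    f0=manip.get_state()['force']
    manip.servo_line([p[0],p[1],61.5-k],vel=20,guard=20); s=manip.get_state(); print(s['tcp_pos'][2],s['force'])
    if s['force'][2]>18: break
manip.sleep(0.25)
print(manip.get_state()['force'])
manip.servo_line([p[0],p[1],150],vel=150)
print(manip.get_state()['t'])
im=cams.get_image('scene'); save(im,'afterpress.png')
print([ (round(d['confidence'],2),im[d['pixels']].mean(0)) for d in outline_of('lightbox','scene')[:1]], cv2.imread('pics/scene0.png')[205:235,250:285].mean((0,1)), im[205:235,250:285].mean((0,1)))
E
```

```text
62.013932019084095 [-2.36767477  0.29307301  7.99953793]
61.81761820546442 [-4.76646023 -1.44131575 13.98094692]
61.57952585718146 [-5.84900625 -1.33612967 19.58679122]
[-6.13282362 -1.72273349 19.00932536]
6.5083
[(0.84, array([178.26722533, 175.85428305, 172.98463687]))] [177.95904762 183.44857143 186.2247619 ] [193.73333333 190.84380952 185.15904762]
```

The treadle reached its stop: the force climbed steeply at a tip height of about 40 mm, and the light box now looks brighter. Next I check the IK for the final pose with both grasp yaws, then hover over the slide.

```bash
cat >> h.py <<'E'
def final(phi,th,sg,label,gx=33.,gz=44.):
    # slide axes: label face tipped up by th, top edge toward robot
    h=np.array([np.cos(phi),np.sin(phi),0]); up=np.array([0,0,1.])
    zs=np.cos(th)*up-np.sin(th)*h; ys=np.sin(th)*up+np.cos(th)*h; xs=np.cross(ys,zs)
    tz=-zs; ty=sg*ys; tx=np.cross(ty,tz)
    g=np.array(label)-((36.5-gx)*xs+4*ys+(17-gz)*zs)
    return g-3*tz, R.from_matrix(np.c_[tx,ty,tz])
E
python3 - <<'E'
from h import *
s=manip.get_state(); print(s['t'],s['joints'])
al=np.radians(9.8); 
for sg,a in [(1,al),(-1,al+np.pi)]:
    for z in (61,180): print(sg,z,solver.solve_ik([432.3,-287.9,z],quat(down(a))))
    for phi in (-.2,.05,.3):
        for th in (50,60,70):
            p,r=final(phi,np.radians(th),sg,[612,28,140]); j=solver.solve_ik(p.tolist(),quat(r)); print(phi,th,None if j is None else np.round(j,2))
E
```

```text
6.6083 [ 3.76420869e-01  3.30901840e-01 -1.92419007e-01  1.05237447e+00
  1.72703051e-03  1.94672870e+00]
1 61 [-0.7421634   0.3489939  -0.40781969  0.81398273  0.          0.65759066]
1 180 [-0.7421634   0.24084191 -0.2346699   1.09528452  0.          0.65759066]
-0.2 50 [-0.    0.03 -1.01 -0.33 -0.15  1.7 ]
-0.2 60 None
-0.2 70 None
0.05 50 None
0.05 60 None
0.05 70 None
0.3 50 [-0.31  0.02 -0.98 -0.21  0.46  1.15]
0.3 60 None
0.3 70 None
-1 61 [-0.7421634   0.3489939  -0.40781969  0.81398273  0.         -2.48400199]
-1 180 [-0.7421634   0.24084191 -0.2346699   1.09528452  0.         -2.48400199]
-0.2 50 [-0.    0.03 -1.01 -0.33 -0.15 -1.44]
-0.2 60 None
-0.2 70 None
0.05 50 None
0.05 60 None
0.05 70 None
0.3 50 [-0.31  0.02 -0.98 -0.21  0.46 -1.99]
0.3 60 None
0.3 70 None
```

```bash
python3 - <<'E'
from h import *
al=np.radians(9.8)
m0=None
for phi in np.arange(-1.6,1.7,.4):
    for th in (45,55,65):
        for z in (140,200):
            p,r=final(phi,np.radians(th),1,[622,28,z]); j=solver.solve_ik(p.tolist(),quat(r))
            if j is not None: print(round(phi,1),th,z,np.round(j,2))
manip.move_to([432.3,-287.9,190],quat(down(al)))
manip.command_gripper(0.3)
manip.sleep(0.2)
print(manip.get_state()['t'])
m=cams.camera_model('wrist'); im=cams.get_image('wrist'); save(im,'w1.png'); print(m)
for t in ['slide','spare_a']:
    for d in outline_of(t,'wrist')[:3]: print(t,round(d['confidence'],2),np.round(d['position']),d['pixels'].sum())
E
```

```text
-1.6 45 140 [ 0.26  0.68  0.18  1.35 -0.75 -2.75]
-1.6 45 200 [ 0.26  0.64  0.27  1.47 -0.75 -2.75]
-1.6 55 140 [ 0.3   0.79  0.25  1.48 -0.89 -2.6 ]
-1.6 55 200 [ 0.3   0.74  0.33  1.59 -0.89 -2.6 ]
-1.6 65 140 [ 0.34  0.91  0.35  1.66 -1.01 -2.4 ]
-1.6 65 200 [ 0.34  0.86  0.41  1.77 -1.01 -2.4 ]
-1.2 45 140 [ 0.27  0.43 -0.23  0.81 -0.78  3.  ]
-1.2 45 200 [ 0.27  0.38 -0.15  0.94 -0.78  3.  ]
-1.2 55 140 [ 0.33  0.49 -0.26  0.77 -0.96  3.07]
-1.2 55 200 [ 0.33  0.43 -0.19  0.9  -0.96  3.07]
-1.2 65 140 [ 0.37  0.56 -0.27  0.75 -1.13 -3.13]
-1.2 65 200 [ 0.37  0.49 -0.21  0.87 -1.13 -3.13]
-0.8 45 140 [ 0.22  0.22 -0.59  0.28 -0.65  2.43]
-0.8 45 200 [ 0.22  0.15 -0.51  0.43 -0.65  2.43]
-0.8 55 140 [ 0.28  0.26 -0.71  0.02 -0.81  2.39]
-0.8 55 200 [ 0.28  0.16 -0.63  0.18 -0.81  2.39]
-0.8 65 140 [ 0.33  0.33 -0.82 -0.33 -0.96  2.3 ]
-0.8 65 200 [ 0.33  0.22 -0.76 -0.15 -0.96  2.3 ]
-0.4 45 140 [ 0.09  0.08 -0.83 -0.06 -0.34  1.93]
-0.4 45 200 [ 0.09 -0.01 -0.74  0.12 -0.34  1.93]
-0.4 55 140 [ 0.13  0.13 -1.   -0.44 -0.42  1.89]
-0.4 55 200 [ 0.13 -0.   -0.91 -0.23 -0.42  1.89]

[... 897 characters left out ...]
-0.56  0.54 -0.16  1.26  1.1  -0.43]
1.6 45 140 [-0.42  0.67  0.15  1.46  0.69 -0.6 ]
1.6 45 200 [-0.42  0.63  0.23  1.58  0.69 -0.6 ]
1.6 55 140 [-0.47  0.78  0.21  1.6   0.8  -0.76]
1.6 55 200 [-0.47  0.73  0.28  1.72  0.8  -0.76]
1.6 65 140 [-0.5   0.91  0.29  1.78  0.9  -0.95]
1.6 65 200 [-0.5   0.85  0.34  1.88  0.9  -0.95]
9.2167
{'intrinsics': array([[297.31863964,   0.        , 254.28628387],
       [  0.        , 297.31863964, 185.85010699],
       [  0.        ,   0.        ,   1.        ]]), 'xyz': array([ 419.55189562, -225.10191397,  310.40811658]), 'orientation': array([0.13001723, 0.98779965, 0.08497556, 0.01124852])}
spare_a 0.81 [301. 136.] 2098
spare_a 0.65 [349. 148.] 2683
```

View pics/w1.png

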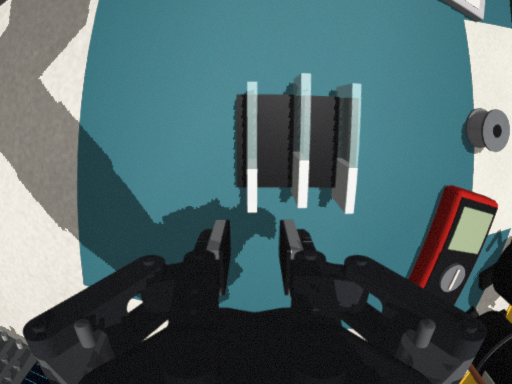

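```bash
cat >> h.py <<'E'
def fatz(m,px,z):
    K=np.array(m['intrinsics']); u=px[0]-K[0,2]; v=px[1]-K[1,2]; r=np.hypot(u,v)+1e-9; t=r/K[0,0]
    d=rot(m['orientation']).apply([np.sin(t)*u/r,np.sin(t)*v/r,np.cos(t)]); o=np.array(m['xyz'])
    return o+d*(z-o[2])/d[2]
E
python3 - <<'E'
from h import *
im=cv2.imread('pics/w1.png'); cv2.imwrite('pics/w1c.png',cv2.resize(im[70:220,230:370],(560,600),interpolation=2))
m=cams.camera_model('wrist')
for p in [(252,82),(252,170),(252,207),(252,212)]: print(p,[np.round(fatz(m,p,z),1)[:2] for z in (66,56)])
for p in [(247,140),(257,140),(247,200),(257,200)]: print(p,np.round(fatz(m,p,66),1))
E
```

```text
(252, 82) [array([ 414.1, -204.3]), array([ 413.8, -203.5])]
(252, 170) [array([ 426.5, -276.4]), array([ 426.8, -278.5])]
(252, 207) [array([ 432. , -308.8]), array([ 432.5, -312.2])]
(252, 212) [array([ 432.8, -313.3]), array([ 433.3, -316.9])]
(247, 140) [ 418.1 -252.2   66. ]
(257, 140) [ 426.2 -250.8   66. ]
(247, 200) [ 426.7 -303.2   66. ]
(257, 200) [ 435.2 -301.7   66. ]
```

View pics/w1c.png

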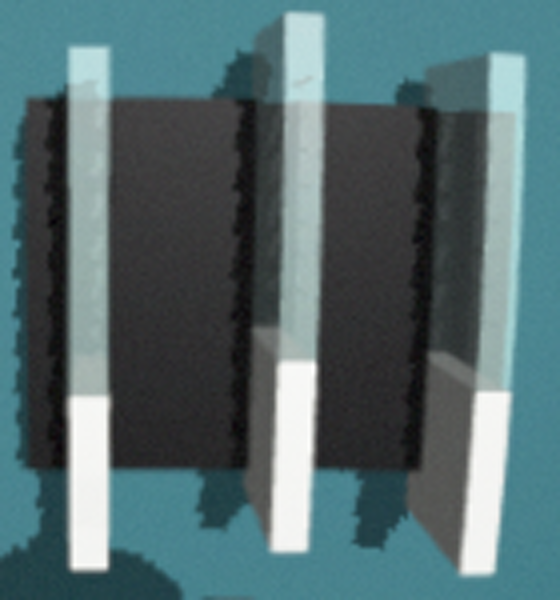

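The crop confirms it. The left plate's white part ends at row 212, which makes it shorter than on the other two, as a 10 mm notch would. Its measured lengths (73 mm clear, about 38 mm frosted at top height) fit too. Grasping now.

```bash
python3 - <<'E'
from h import *
p=[429.8,-292.2]; q=quat(down(np.radians(9.8)))
manip.servo_line([*p,130],vel=120,attitude=q)
h=manip.servo_line([*p,61.5],vel=70,guard=8); s=manip.get_state(); print(h,s['tcp_pos'],s['force'])
manip.command_gripper(0.0,strength=35); s=manip.get_state(); print(s['width'],s['grip_force'],s['force'],s['t'])
h=manip.servo_line([*p,75],vel=30,guard=15); s=manip.get_state(); print(h,s['tcp_pos'],s['force'])
if not h: manip.servo_line([*p,170],vel=80)
s=manip.get_state(); print(s['width'],s['grip_force'],s['force'],s['t'])
manip.sleep(.3); im=cams.get_image('wrist'); sc=cams.get_image('scene'); save(np.hstack([im[60:330,140:400],cv2.resize(sc[100:235,95:225],(260,270))]),'lift.png')
for phi in (.6,.8,1.0):
    P,r=final(phi,np.radians(57),1,[614,30,150]); j=solver.solve_ik(P.tolist(),quat(r)); print(phi,P,None if j is None else np.round(j,2))
E
```

```text
False [ 430.14168337 -292.50440765   61.94973515] [-0.09442046 -0.10159043  0.09014801]
0.08579164073250309 36.34374260902405 [-0.42242571 -0.40640226  2.83589756] 11.4333
False [ 429.73706778 -292.19110094   75.06039563] [ 0.01658563 -0.11821033 -1.38479304]
0.08566858833056296 35.8721798658371 [-0.04974531  0.10853999 -1.62848669] 13.375
0.6 [589.4601707   17.45209861 162.98448878] [-0.48  0.12 -0.9  -0.08  0.83  0.78]
0.8 [592.44221665  12.82690976 162.98448878] [-0.52  0.21 -0.71  0.28  0.95  0.44]
1.0 [596.2837034    8.88635783 162.98448878] [-0.54  0.35 -0.49  0.69  0.99  0.06]
```

View pics/lift.png

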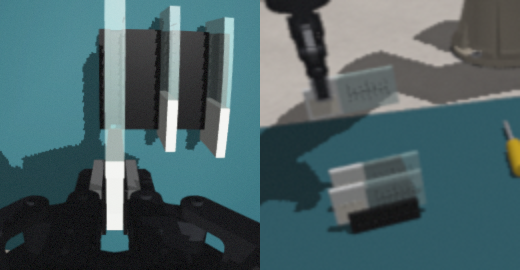

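The slide is held upright in the fingers and clear of the rack, and both spares are undisturbed. Now I carry it to the light box.

```bash
python3 - <<'E'
from h import *
manip.servo_line([429.8,-292.2,215],vel=120)
a=down(np.radians(9.8))
P2,r2=final(.8,np.radians(57),1,[615,29,210]); P,r=final(.8,np.radians(57),1,[615,29,150])
manip.move_to(P2.tolist(),quat(r2))
manip.servo_line(P.tolist(),vel=60)
manip.sleep(.4); s=manip.get_state(); print(s['t'],s['tcp_pos'],P,s['width'],s['grip_force'],np.abs(s['qvel']).max())
sc=cams.get_image('scene'); tp=cams.get_image('top')
save(np.hstack([cv2.resize(sc[100:260,190:390],(400,320)),cv2.resize(tp[110:270,170:330],(320,320))]),'fin.png')
for n in('top','scene'):
    m=cams.camera_model(n); 
    print(n,np.round(proj(m,[615,29,150]),0),[(round(d['confidence'],2),np.round(d['position'])) for d in outline_of('slide',n)[:2]], [(round(d['confidence'],2),np.round(d['position'])) for d in outline_of('slide_label',n)[:2]])
E
```

```text
17.1583 [593.49350073  11.80437992 163.1604599 ] [593.44221665  11.82690976 162.98448878] 0.08968362302385988 35.95635116100311 0.0027276274029498357
top [247. 165.] [(0.66, array([234., 185.])), (0.41, array([193., 126.]))] [(0.97, array([231., 183.]))]
scene [265. 169.] [(0.76, array([272., 162.]))] [(0.91, array([273., 158.])), (0.16, array([337., 178.]))]
```

View pics/fin.png

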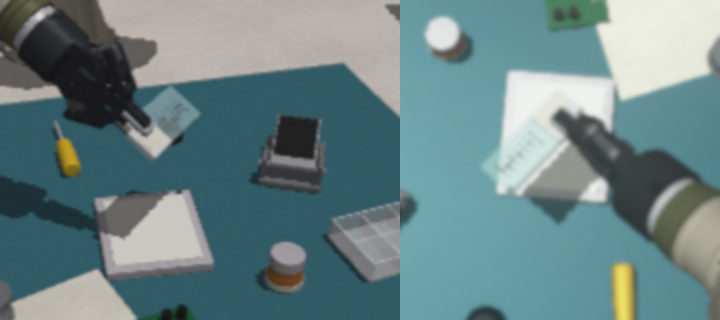

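The final picture shows the frosted end over the middle of the panel, with the label point at about (247,165) in the top view. The label face is tipped up, nothing touches, and the treadle is up. Handing in.

```bash
python3 -c "
from h import *
print(order.close_job(), manip.get_state()['grip_force'])"
```

```text
the job is handed in; nothing more can be done
the job is handed in; nothing more can be done
```

I pressed the treadle to its stop and let it up, and the notched slide is held by its frosted end about 150 mm above the middle of the light box, label face tipped up; I've handed the job in, but no verdict came back.

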